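Put three mixed-up workshop samples back in their own places

TASK

The three samples beside the test box are each in a wrong place: put the green tin car lengthwise into the long tray, the large bronze gear with the tall hub into the round dish and the ceramic insulator into the square tray, each upright and centred on the floor of its place. Use the empty cork mat to park one of them on the way (stand it in the middle of the mat and let it go), and set things down rather than dropping them. Leave the wooden spool and the small flat gear where they are.

Things in the scene. Friction and masses are not known exactly. Their poses are not given: they have to be found in the camera images.
- car: Green tin racing car, 88 long (x, nose to -x), 46 wide over the black wheels, 38 to the top of the body (driver's head to 50). Origin: centre of its underside at wheel-bottom level; z up. The body between the wheels is 34 wide with flat sides from z = 8 to 38, best gripped across its middle (along y; 38 free between front and rear wheel). Wheels do not turn. About 0.12 kg. Starts in the square tray.
- gear: Large bronze spur gear lying flat: toothed disc 56 in diameter and 12 thick, on top a round hub 28 in diameter and 28 tall (total height 40). Origin: centre of its underside; z along the hub, up. About 0.3 kg. Grip by the hub. Starts in the long tray.
- insulator: White glazed ceramic post insulator standing upright: base 44 in diameter, two sheds up to z = 26, above them a smooth neck 28 in diameter up to z = 60, a small steel stud to 64. Origin: centre of its underside; z up. About 0.14 kg. Grip by the neck. Starts in the round dish.
- long_tray: Long wooden tray with a low rim, fixed to the table: outside 122 (x) by 74 (y), 10 high; walls 4 thick, inner floor at z = 4, inside 114 by 66. Origin: centre of its underside; x runs lengthwise. The car's place (either way round).
- round_dish: Round dark steel dish with a low rim, fixed: outside diameter 92, 10 high, wall 4, inner floor at z = 4, inside diameter 84. Origin: centre of its underside. The large gear's place.
- square_tray: Square wooden tray with a low rim, fixed: outside 112 by 112, 10 high, walls 4 thick, inner floor at z = 4, inside 104 by 104. Origin: centre of its underside. The insulator's place.
- cork_mat: Flat round cork mat without a rim, fixed: diameter 96, 6 thick (top at z = 6). Origin: centre of its underside. Empty at the start: the parking spot.
- spool: Bystander: loose wooden spool standing upright, 40 in diameter, 52 tall. Origin: centre of its underside. Leave it alone.
- small_gear: Bystander: loose small flat bronze gear without a hub, 36 in diameter, 10 thick. Origin: centre of its underside. Leave it alone. (A fixed steel test box with a black button, 84 high, stands beyond the work on the -y side, not used.)
Mind the look-alikes: they are no part of the job. Of the things shaped like the cork_mat, the cork one is meant.

How it is judged (in metres and radians):
On the way:
1. one of the three samples stands on the cork mat, let go (centre within 30 mm of the mat's) (((horizontal distance between car and cork_mat below 0.03 m and z of car in the frame of cork_mat between 0.003 and 0.01 m and angle between car's own z axis and vertical below 0.12 rad and linear speed of car below 0.03 m/s and angular speed of car below 0.3 rad/s and contact force between the fingers and car below 0.1 N) or (horizontal distance between gear and cork_mat below 0.03 m and z of gear in the frame of cork_mat between 0.003 and 0.01 m and angle between gear's own z axis and vertical below 0.12 rad and linear speed of gear below 0.03 m/s and angular speed of gear below 0.3 rad/s and contact force between the fingers and gear below 0.1 N) or (horizontal distance between insulator and cork_mat below 0.03 m and z of insulator in the frame of cork_mat between 0.003 and 0.01 m and angle between insulator's own z axis and vertical below 0.12 rad and linear speed of insulator below 0.03 m/s and angular speed of insulator below 0.3 rad/s and contact force between the fingers and insulator below 0.1 N))), for 0.2 s.
At the end, for the whole second after the job is handed in: Car within 14 mm of the long tray's centre and lengthwise within 0.25 rad (either way round), large gear within 14 mm of the round dish's centre, insulator within 15 mm of the square tray's; each upright (0.12 rad) on the floor of its place, released and at rest (horizontal distance between car and long_tray below 0.014 m and z of car in the frame of long_tray between 0.001 and 0.008 m and angle between each of car, gear, insulator's own z axis and vertical below 0.12 rad and linear speed of each of car, gear, insulator below 0.03 m/s and angular speed of each of car, gear, insulator below 0.3 rad/s and contact force between the fingers and car below 0.1 N and horizontal distance between gear and round_dish below 0.014 m and z of gear in the frame of round_dish between 0.001 and 0.008 m and contact force between the fingers and gear below 0.1 N and horizontal distance between insulator and square_tray below 0.015 m and z of insulator in the frame of square_tray between 0.001 and 0.008 m and contact force between the fingers and insulator below 0.1 N and angle between the x axis of car and the x axis of long_tray, either way round below 0.25 rad); the robot touches nothing.
It fails at once if the wooden spool is pushed more than 20 mm from its place (distance of spool from where it was at the start of the episode above 0.02 m).
It fails at once if the small gear is pushed more than 20 mm from its place (distance of small_gear from where it was at the start of the episode above 0.02 m).
It fails at once if the car is dropped or flung (faster than 0.8 m/s while not held, as after a fall of over 30 mm) (linear speed of car above 0.8 m/s and contact force between the fingers and car below 0.05 N).
It fails at once if the gear is dropped or flung (faster than 0.8 m/s while not held, as after a fall of over 30 mm) (linear speed of gear above 0.8 m/s and contact force between the fingers and gear below 0.05 N).
It fails at once if the insulator is dropped or flung (faster than 0.8 m/s while not held, as after a fall of over 30 mm) (linear speed of insulator above 0.8 m/s and contact force between the fingers and insulator below 0.05 N).
It also fails if it takes over 120 s, if anything falls off the work surface, if the arm or the gripper's body presses on something with over 40 N, if the wrist force passes 120 N, or if a joint passes its speed limit or range.

ROBOT

A 6-joint arm with a two-finger parallel gripper is mounted at the origin on the work surface. World frame = base frame: x ahead of the robot, y to its left, z up, the work surface at z = 0. Lengths are in mm, angles in degrees, forces in N, time in s.
With the tool pointing down it reaches from about 350 to 850 mm from the base axis. Payload 8.1 kg.
Tool frame: the origin (TCP) lies midway between the tips of the shut fingers; the grasp point (between the pads) lies 19 mm behind it; z points along the fingers, y is the line along which they close (so a half turn about z gives the same grasp; the last joint's range is limited). The gripper opens to 85 mm and grips with 20 to 120 N. Pads are 22 mm wide; open, the fingers measure 114 mm over their backs; the gripper's body (76 mm by 85 mm) begins 54 mm behind the grasp point. The pads swing forward as they close: fully open they stand 13 mm farther back than shut.
Start: joints at [67.987, 7.471, 85.268, -0, 87.261, -4.893], TCP at [176.602, 573.426, 231.292] pointing down, gripper open.
Joint ranges: [-169.43, 169.43], [-51.17, 129.36], [1.28, 143.12], [-76.62, 256.62], [0, 156.53], [-152.29, 152.29]. Speed limits (degrees/s): [136.94, 136.94, 159.86, 180, 180, 180].

INTERFACE

Orientations are given as [roll, pitch, yaw] about the fixed x, y, z axes, in that order (R = Rz(yaw) Ry(pitch) Rx(roll)).
In Python, from bench import sense, snapshot, order, finder gives the robot as it stands.
- The arm moves only by the tool send_rows, never from a script. Its argument "steps" is a list of rows, each a list of 2 entries, a list of its own where there are three numbers: the shift along the world's x, y, z in units of 30 mm (1.0 is 30 mm), then the turn, a rotation vector about the world's x, y, z in rad. In form: [[[dx, dy, dz], [wx, wy, wz]], ...]. A call has 1 to 10 rows; each row is the pose to reach, as a shift and turn from the pose commanded when the call began; what a row does not reach only later rows make up. A row lasts 1/8 s, in which the tool goes at most 62.5 mm and 10.7 degrees, less where a joint would pass 70% of its speed; a pose out of reach is approached as far as the arm can. A call with a gripper value outside its range is refused whole. "fingers" is the closure, from 0 (fully open) to 1 (shut), set as the call begins (left out, the last holds). The fingers move at their own pace and stop on an object; "squeeze" is the grip in N (left out, the last holds). Time passes only in rows, so rows that repeat a pose let the fingers close. It gives the time, the measured TCP pose, the force, the opening and the grip force at its end, in the units of the state.
- sense(): the state, without advancing time (a new reading comes with each control period).
- snapshot(name): name is "scene" or "top" or "wrist"; returns a dict with "img" (480x640x3 uint8, red, green, blue), "K" (3x3 intrinsics, pixels), "pose" (4x4, takes a point from camera to world coordinates). Camera axes: x right, y up, looking along -z (the intrinsics and any distortion apply to the point x, -y, -z); pixel columns grow to the right and rows downward; lengths in mm; the calibration is good to about 2 mm. A picture is of the moment at which its call begins. There is no depth.
- order.hand_in(): hands the job in; it is judged then, once.
Trained networks look in the newest picture that a camera, given by its name, has taken for a name from the list of things; names that differ only in an ending like _2 or _b are one class to them, and where a whole thing is asked for, a point or a joint stands for the part that bears it (a point fixed in the world has none). Each returns a list of dicts, best first, with "confidence" (0 to 1); they miss things now and then, are a little off and sometimes report something else, mostly with a low value. They report only what shows in the picture. A call takes as long as a camera call. They do not tell look-alikes from the thing itself.
- finder.find_in(label, camera): "box" ([left, top, width, height] as shares, 0 to 1, of the picture: columns of its width, rows of its height, round what is visible of it).
- finder.trace(label, camera): "mask" (480x640 bool, what is visible of it) and "box" ([left, top, width, height] as shares, 0 to 1, of the picture: columns of its width, rows of its height, round what is visible of it).
- finder.pinpoint(label, camera): "at" ([column, row] as shares, 0 to 1, of the picture: columns of its width, rows of its height: a listed point, or the origin of a listed thing).
The state is a dict: "time": time; "joint_pos": joint angles; "qd": joint speeds; "joint_efforts": joint torques, N m; "tool_pos": TCP position; "tcp_rot": TCP orientation; "ft_force": force on the tool from outside, world axes, zero at the start; "wrist_torque": the same for the moment, N m; "finger_gap": finger opening in mm; "grip_force": force on a finger pad.
Only numpy, scipy, OpenCV 4.12 (cv2) and the standard library are available. Lean on these libraries where they do the work, as an engineer would, in place of code of your own. Each camera call takes 0.05 s, during which the arm holds its last target. There are 200 camera calls.

## Working session

There is one attempt and no reset: what is moved stays moved. The work goes in short steps, Python scripts to look and compute and a tool call to move; the robot and the scene stay as the last step left them, time stands still between calls to the robot, and variables do not carry over. Pictures are saved under pics/ and viewed, at most 14 in all, crops included, and the job is handed in when it is done.

Besides the shell and the picture viewer there is one more tool, called after "Emit:" in YAML: its name, and indented under it one key for each argument. send_rows: Moves the arm, as the interface text tells. Its arguments: {"type":"object","properties":{"steps":{"type":"array"},"fingers":{"type":"number"},"squeeze":{"type":"number"}},"required":["steps"]}

```bash
mkdir -p pics
cat > h.py <<'E'
import numpy as np, cv2
from bench import sense, snapshot, order, finder
def ray(s,uv,z):
    K=np.array(s["K"]);P=np.array(s["pose"])
    d=np.linalg.inv(K)@np.array([uv[0],uv[1],1.]); d=P[:3,:3]@np.array([d[0],-d[1],-d[2]])
    o=P[:3,3]; return o+d*(z-o[2])/d[2]
def proj(s,X):
    K=np.array(s["K"]);P=np.array(s["pose"]); c=P[:3,:3].T@(np.array(X)-P[:3,3])
    p=K@np.array([c[0],-c[1],-c[2]]); return p[:2]/p[2]
def save(s,n): cv2.imwrite("pics/"+n,cv2.cvtColor(np.array(s["img"]),cv2.COLOR_RGB2BGR))
E
python3 - <<'E'
from h import *
for c in ["top","scene"]:
    s=snapshot(c); save(s,c+"0.png"); print(c,s.keys(),np.round(s["pose"],2).tolist(),np.round(s["K"],1).tolist())
    if c=="top":
        for l,z in dict(car=0,gear=0,insulator=0,long_tray=0,round_dish=0,square_tray=0,cork_mat=0,spool=0,small_gear=0).items():
            for r in finder.pinpoint(l,c)[:3]:
                uv=np.array(r["at"])*[640,480]; print(l,round(r["confidence"],2),uv.round(),ray(s,uv,4).round())
st=sense(); print(st["tool_pos"],st["tcp_rot"],st["finger_gap"],st["time"])
E
```

```text
top dict_keys(['img', 'K', 'pose']) [[0.03, 1.0, -0.07, 562.42], [-1.0, 0.03, 0.02, 27.62], [0.02, 0.06, 1.0, 867.82], [0.0, 0.0, 0.0, 1.0]] [[533.4, 0.0, 313.6], [0.0, 533.4, 235.1], [0.0, 0.0, 1.0]]
car 0.81 [335. 323.] [478. -30.   4.]
gear 0.82 [143. 293.] [519. 279.   4.]
insulator 0.55 [494. 294.] [ 530. -286.    4.]
insulator 0.43 [146. 294.] [517. 274.   4.]
long_tray 0.56 [145. 297.] [512. 276.   4.]
round_dish 0.65 [481. 292.] [ 534. -266.    4.]
square_tray 0.96 [342. 322.] [480. -40.   4.]
cork_mat 0.66 [255. 242.] [605. 104.   4.]
cork_mat 0.61 [484. 296.] [ 527. -271.    4.]
cork_mat 0.59 [340. 222.] [642. -33.   4.]
spool 0.79 [152. 193.] [679. 272.   4.]
spool 0.35 [341. 221.] [643. -35.   4.]
small_gear 0.58 [313. 152.] [756.  14.   4.]
scene dict_keys(['img', 'K', 'pose']) [[-0.41, -0.68, 0.61, 1097.89], [0.91, -0.29, 0.28, 235.54], [-0.02, 0.67, 0.74, 602.25], [0.0, 0.0, 0.0, 1.0]] [[499.6, 0.0, 321.6], [0.0, 499.6, 242.9], [0.0, 0.0, 1.0]]
[176.60683569 573.44027563 231.32571961] [ 1.79998105e+02 -2.12208782e-03  1.62877903e+02] 85.07105662563707 0.55
```

View pics/top0.png

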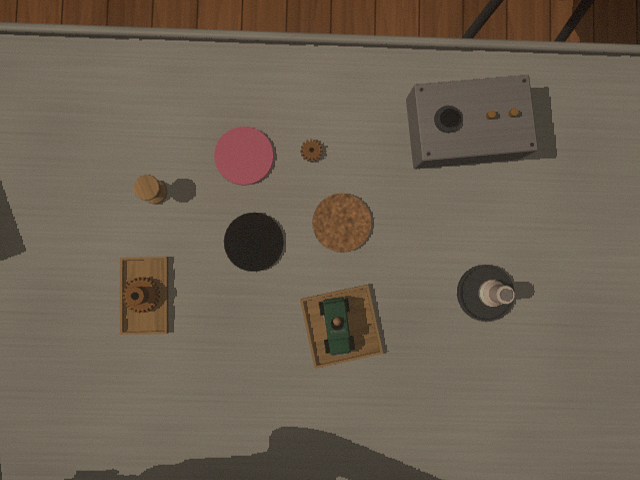

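View pics/scene0.png

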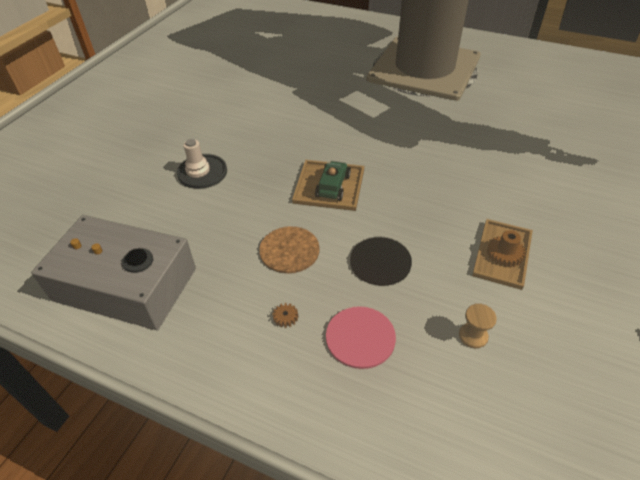

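The cork mat is at (342,222), with black and red decoy discs at (255,242) and (245,156). The dish with the insulator is at (487,293), the square tray with the car at (342,326) and the long tray with the gear at (145,295).

Run:
```python
from h import *
s=snapshot("top")
def circ(l,pick,zs):
    for r in finder.trace(l,"top"):
        m=r["mask"].astype(np.uint8); 
        c=max(cv2.findContours(m,0,1)[0],key=cv2.contourArea)
        h=cv2.convexHull(c)[:,0].astype(float)
        mu=cv2.moments(h.astype(np.float32)); uv=(mu['m10']/mu['m00'],mu['m01']/mu['m00'])
        W=np.array([ray(s,p,zs)[:2] for p in h]).astype(np.float32)
        print(l,round(r["confidence"],2),np.round(uv),"C",ray(s,uv,zs).round(1),"rect",[np.round(x,1) for x in cv2.minAreaRect(W)])
for l,z in dict(cork_mat=6,round_dish=10,long_tray=10,square_tray=10,car=25,gear=16,spool=26,small_gear=10,insulator=30).items(): circ(l,None,z)
```

```text
cork_mat 0.94 [253. 242.] C [604.8 106.1   6. ] rect [array([605. , 106.3]), array([93.8, 93.4]), np.float64(1.7)]
cork_mat 0.59 [243. 156.] C [745.3 126.8   6. ] rect [array([745.7, 127.3]), array([97.3, 94.3]), np.float64(1.8)]
round_dish 0.98 [485. 293.] C [ 532.3 -269.7   10. ] rect [array([ 532. , -268.4]), array([91.6, 87.8]), np.float64(0.1)]
long_tray 0.67 [143. 296.] C [514.7 277.   10. ] rect [array([515. , 276.7]), array([121.8,  75.3]), np.float64(2.0)]
square_tray 0.72 [341. 326.] C [473.8 -38.6  10. ] rect [array([474. , -38.7]), array([115., 114.]), np.float64(13.7)]
car 0.63 [337. 327.] C [474.8 -30.5  25. ] rect [array([474.5, -30.7]), array([90.4, 47.6]), np.float64(9.0)]
gear 0.96 [141. 295.] C [515.9 279.   16. ] rect [array([515.9, 278.8]), array([53.4, 53.4]), np.float64(1.5)]
spool 0.86 [150. 189.] C [682.6 270.   26. ] rect [array([682.9, 269.6]), array([53.9, 40.2]), np.float64(65.0)]
small_gear 0.69 [311. 150.] C [756.4  16.9  10. ] rect [array([756.4,  16.7]), array([32. , 33.6]), np.float64(77.6)]
small_gear 0.65 [341. 223.] C [639.9 -35.4  10. ] rect [array([640.2, -35.7]), array([93.3, 92.2]), np.float64(27.7)]
insulator 0.73 [495. 293.] C [ 533.1 -279.6   30. ] rect [array([ 533.7, -280.5]), array([40.8, 57.2]), np.float64(1.4)]
insulator 0.43 [143. 296.] C [515.3 270.8  30. ] rect [array([515.9, 271.2]), array([119.3,  75.4]), np.float64(3.3)]
```

Emit:
send_rows:
  steps:
    - [[1.3,-1.1,0],[0,0,0.05]]
    - [[2.6,-2.2,0],[0,0,0.1]]
    - [[3.9,-3.3,0],[0,0,0.15]]
    - [[5.2,-4.5,0],[0,0,0.2]]
    - [[6.5,-5.6,0],[0,0,0.25]]
    - [[7.8,-6.7,0],[0,0,0.3]]
    - [[9.1,-7.9,0],[0,0,0.3]]
    - [[10.4,-9.0,-0.5],[0,0,0.3]]
    - [[11.3,-9.8,-1],[0,0,0.3]]
    - [[11.3,-9.8,-1],[0,0,0.3]]
  fingers: 0
  squeeze: 40

```text
time: 2.3
tool_pos: [516.4, 277.0, 199.4]
tcp_rot: [-179.9, -0.1, 179.9]
ft_force: [-0.2, 0.1, 0.4]
finger_gap: 85.5
grip_force: 0.0
```

```bash
cat >> h.py <<'E'
def look(labels,zs,name=None,cam="wrist"):
    s=snapshot(cam); 
    if name: save(s,name)
    for l,z in zip(labels,zs):
        for r in finder.trace(l,cam)[:2]:
            c=max(cv2.findContours(r["mask"].astype(np.uint8),0,1)[0],key=cv2.contourArea)[:,0]
            W=np.array([ray(s,p,z)[:2] for p in c]).astype(np.float32)
            print(l,"trace",round(r["confidence"],2),"z",z,[np.round(x,1) for x in cv2.minAreaRect(W)],"px",c.min(0),c.max(0))
        for r in finder.pinpoint(l,cam)[:2]:
            uv=np.array(r["at"])*[640,480]; print(l,"pin",round(r["confidence"],2),uv.round(),ray(s,uv,4).round(1))
    st=sense(); print(np.round(st["tool_pos"],1),np.round(st["tcp_rot"],1),round(st["finger_gap"],1),round(st["time"],2),"F",np.round(st["ft_force"],1),"g",st["grip_force"])
    return s
E
python3 - <<'E'
from h import *
s=look(["gear","long_tray"],[16,10],"w1.png"); print(np.round(s["pose"],2).tolist())
E
```

```text
gear trace 0.91 z 16 [array([513.8, 279.3]), array([55.8, 55.1]), np.float64(5.6)] px [286 168] [356 238]
gear pin 0.95 [319. 201.] [514.2 277.4   4. ]
long_tray trace 0.64 z 10 [array([513.4, 276.6]), array([123.2,  75.2]), np.float64(2.8)] px [266 121] [365 274]
[515.2 280.4 202.1] [ 180.     0.  -179.9] 85.8 2.55 F [-0.4 -0.3  0.1] g 0.0
[[0.0, -0.95, -0.32, 434.4], [1.0, 0.0, 0.0, 276.72], [-0.0, -0.32, 0.95, 341.53], [0.0, 0.0, 0.0, 1.0]]
```

View pics/w1.png

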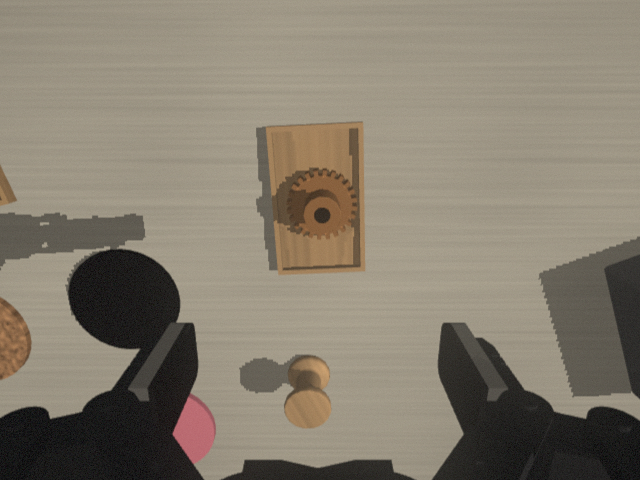

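The gear sits centred in the long tray at (319,203), with nothing near the fingers. I'm descending.

Emit:
send_rows:
  steps:
    - [[-0.04,-0.03,-1.2],[0,0,0]]
    - [[-0.04,-0.03,-2.5],[0,0,0]]
    - [[-0.04,-0.03,-3.8],[0,0,0]]
    - [[-0.04,-0.03,-4.8],[0,0,0]]
    - [[-0.04,-0.03,-5.5],[0,0,0]]
    - [[-0.04,-0.03,-6.03],[0,0,0]]
    - [[-0.04,-0.03,-6.03],[0,0,0]]

```text
time: 3.42
tool_pos: [513.3, 278.7, 19.5]
tcp_rot: [-180.0, -0.1, -179.9]
ft_force: [0.3, -0.8, 0.6]
finger_gap: 85.7
grip_force: 0.0
```

Emit:
send_rows:
  steps:
    - [[0,0,0],[0,0,0]]
    - [[0,0,0],[0,0,0]]
    - [[0,0,0],[0,0,0]]
    - [[0,0,0],[0,0,0]]
    - [[0,0,0],[0,0,0]]
    - [[0,0,0],[0,0,0]]
    - [[0,0,0],[0,0,0]]
    - [[0,0,0],[0,0,0]]
  fingers: 1
  squeeze: 40

```text
time: 4.42
tool_pos: [515.1, 278.8, 21.4]
tcp_rot: [180.0, 0.1, -179.9]
ft_force: [-1.5, -0.9, 5.6]
finger_gap: 26.7
grip_force: 39.3
```

Emit:
send_rows:
  steps:
    - [[0,0,0.7],[0,0,0]]
    - [[0,0,2],[0,0,0]]
    - [[0,0,3.3],[0,0,0]]
    - [[0.6,-1.5,3.3],[0,0,0]]
    - [[1.2,-3,3.3],[0,0,0]]
    - [[1.8,-4.5,3.3],[0,0,0]]
    - [[2.4,-6,3.3],[0,0,0]]
    - [[3.0,-7.5,3.3],[0,0,0]]
    - [[3.6,-9,3.3],[0,0,0]]
    - [[4.2,-10.4,3.3],[0,0,0]]

```text
time: 5.68
tool_pos: [640.6, -35.1, 120.3]
tcp_rot: [180.0, 0.0, -180.0]
ft_force: [-0.1, 0.3, -2.6]
finger_gap: 26.4
grip_force: 40.2
```

Run:
```python
from h import *
s=look(["gear","cork_mat"],[16+102,6],"w2.png")
```

```text
gear trace 0.55 z 118 [array([639., -38.]), array([51.6, 63.9]), np.float64(65.5)] px [246 241] [388 394]
gear pin 0.98 [315. 306.] [693.4 -37.4   4. ]
cork_mat trace 0.89 z 6 [array([735.8, 129.1]), array([100.7,  77.8]), np.float64(52.8)] px [473 307] [611 424]
cork_mat trace 0.63 z 6 [array([603.6, 103.9]), array([96.9, 95.1]), np.float64(51.4)] px [466  93] [628 250]
cork_mat pin 0.93 [543. 173.] [602.7 102.1   4. ]
cork_mat pin 0.92 [539. 368.] [742.4 123.2   4. ]
[640.  -33.4 119.7] [ 180.   -0. -180.] 26.6 5.92 F [-0.3  0.6 -2.9] g 40.24060070514679
```

View pics/w2.png

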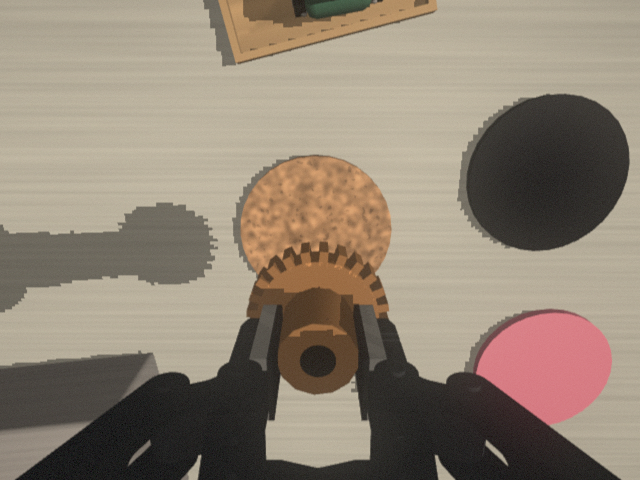

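The gear is held upright above the cork mat, whose centre is near (316,228) and lines up with the gear's column. I'm lowering it.

Emit:
send_rows:
  steps:
    - [[0,0,-1],[0,0,0]]
    - [[0,0,-2],[0,0,0]]
    - [[0,0,-2.6],[0,0,0]]
    - [[0,0,-3],[0,0,0]]
    - [[0,0,-3.15],[0,0,0]]
    - [[0,0,-3.22],[0,0,0]]
    - [[0,0,-3.22],[0,0,0]]

```text
time: 6.8
tool_pos: [641.1, -33.6, 23.7]
tcp_rot: [-180.0, 0.1, -179.9]
ft_force: [0.4, 0.1, -3.6]
finger_gap: 26.9
grip_force: 40.4
```

Emit:
send_rows:
  steps:
    - [[0,0,0],[0,0,0]]
    - [[0,0,0],[0,0,0]]
    - [[0,0,0],[0,0,0]]
    - [[0,0,0],[0,0,0]]
    - [[0,0,0],[0,0,0]]
    - [[0,0,0],[0,0,0]]
  fingers: 0

```text
time: 7.55
tool_pos: [640.4, -33.5, 22.8]
tcp_rot: [-180.0, -0.0, -179.9]
ft_force: [0.6, 0.4, -0.4]
finger_gap: 85.4
grip_force: 0.0
```

Emit:
send_rows:
  steps:
    - [[0,0,1.5],[0,0,0]]
    - [[0,0,3.3],[0,0,0]]
    - [[0,0,5],[0,0,0]]
    - [[-1.4,0,6],[0,0,0.05]]
    - [[-2.8,0,6],[0,0,0.1]]
    - [[-4.2,0,6],[0,0,0.15]]
    - [[-5.5,0.1,6],[0,0,0.16]]
    - [[-5.5,0.1,6],[0,0,0.16]]
    - [[-5.5,0.1,6],[0,0,0.16]]

```text
time: 8.68
tool_pos: [476.0, -30.6, 203.3]
tcp_rot: [-180.0, 0.1, -170.8]
ft_force: [0.4, 0.1, -0.3]
finger_gap: 85.6
grip_force: 0.0
```

Run:
```python
from h import *
s=look(["car","square_tray","gear"],[30,10,18],"w3.png")
```

```text
car trace 0.79 z 30 [array([471.7, -31.8]), array([88.4, 45. ]), np.float64(9.3)] px [287 145] [347 258]
car pin 0.84 [316. 203.] [477.5 -31.8   4. ]
square_tray trace 0.64 z 10 [array([472.1, -39.6]), array([113.6, 113. ]), np.float64(13.4)] px [230 120] [379 265]
square_tray pin 0.66 [307. 196.] [473.1 -39.9   4. ]
gear trace 0.59 z 18 [array([638.8, -35.7]), array([59.7, 66. ]), np.float64(55.3)] px [255 344] [316 410]
gear pin 0.69 [284. 372.] [644.7 -35.6   4. ]
[475.7 -30.5 202.6] [ 180.    -0.  -170.8] 85.4 9.03 F [ 0.9 -0.2  0. ] g 0.0
```

View pics/w3.png

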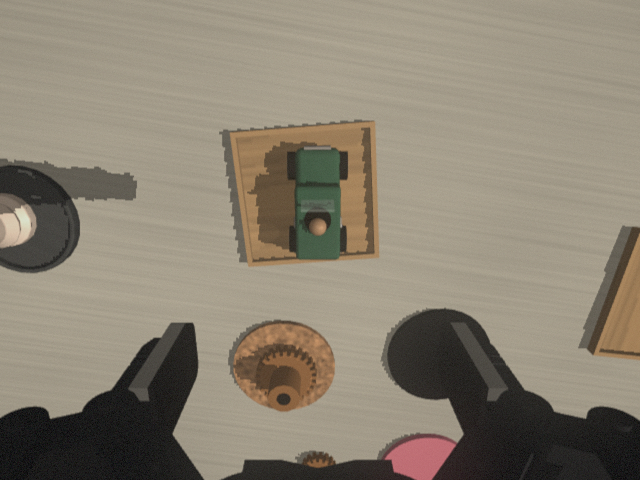

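The car is at (318,203) in the square tray with its sides aligned to the fingers. The gear stands near the middle of the mat at (287,365). I'm grasping the car.

Emit:
send_rows:
  steps:
    - [[-0.07,-0.04,-1.2],[0,0,0]]
    - [[-0.07,-0.04,-2.5],[0,0,0]]
    - [[-0.07,-0.04,-3.8],[0,0,0]]
    - [[-0.07,-0.04,-4.9],[0,0,0]]
    - [[-0.07,-0.04,-5.7],[0,0,0]]
    - [[-0.07,-0.04,-6.27],[0,0,0]]
    - [[-0.07,-0.04,-6.27],[0,0,0]]

```text
time: 9.9
tool_pos: [472.3, -31.5, 13.5]
tcp_rot: [179.9, -0.1, -170.8]
ft_force: [-0.3, 0.5, -0.1]
finger_gap: 85.4
grip_force: 0.0
```

Emit:
send_rows:
  steps:
    - [[0,0,0],[0,0,0]]
    - [[0,0,0],[0,0,0]]
    - [[0,0,0],[0,0,0]]
    - [[0,0,0],[0,0,0]]
    - [[0,0,0],[0,0,0]]
    - [[0,0,0],[0,0,0]]
    - [[0,0,0],[0,0,0]]
    - [[0,0,0],[0,0,0]]
  fingers: 1
  squeeze: 35

```text
time: 10.9
tool_pos: [474.2, -31.8, 15.7]
tcp_rot: [-180.0, 0.1, -170.8]
ft_force: [-0.8, 0.1, 6.1]
finger_gap: 33.7
grip_force: 36.2
```

Emit:
send_rows:
  steps:
    - [[0,0,0.7],[0,0,0]]
    - [[0,0,2],[0,0,0]]
    - [[0,0,3.3],[0,0,0]]
    - [[0.2,1.6,3.3],[0,0,-0.03]]
    - [[0.4,3.2,3.3],[0,0,-0.06]]
    - [[0.6,4.8,3.3],[0,0,-0.09]]
    - [[0.8,6.4,3.3],[0,0,-0.12]]
    - [[1.1,8,3.3],[0,0,-0.12]]
    - [[1.3,9.6,3.3],[0,0,-0.12]]
    - [[1.35,10.28,3.3],[0,0,-0.12]]

```text
time: 12.15
tool_pos: [513.5, 279.1, 113.5]
tcp_rot: [180.0, -0.0, -177.5]
ft_force: [-0.8, -0.7, -0.4]
finger_gap: 33.5
grip_force: 35.4
```

Run:
```python
from h import *
s=look(["car","long_tray"],[118,10],"w4.png")
# predicted tray corners/car outline overlay
im=cv2.cvtColor(np.array(s["img"]),cv2.COLOR_RGB2BGR)
def box(cx,cy,a,L,W,z,col):
    a=np.radians(a);R=np.array([[np.cos(a),-np.sin(a)],[np.sin(a),np.cos(a)]])
    q=[proj(s,[*(R@[u*L/2,v*W/2]+[cx,cy]),z]) for u,v in((1,1),(1,-1),(-1,-1),(-1,1))]
    cv2.polylines(im,[np.int32(q)],True,col,1)
box(514,276.7,2.4,122,74,10,(0,0,255))
box(514,276.7,2.4,88,34,137,(255,255,0))
cv2.imwrite("pics/w4.png",im)
```

```text
car trace 0.63 z 118 [array([519.8, 278.7]), array([105.4,  47.7]), np.float64(2.4)] px [249 210] [386 457]
car pin 0.62 [317. 313.] [567.2 280.7   4. ]
long_tray trace 0.64 z 10 [array([477.1, 274.8]), array([50.4, 74.8]), np.float64(2.5)] px [248 135] [379 221]
[513.6 275.6 113.4] [-180.    -0.  -177.7] 33.2 12.4 F [-0.9 -0.1 -1.2] g 35.41314974427223
```

View pics/w4.png

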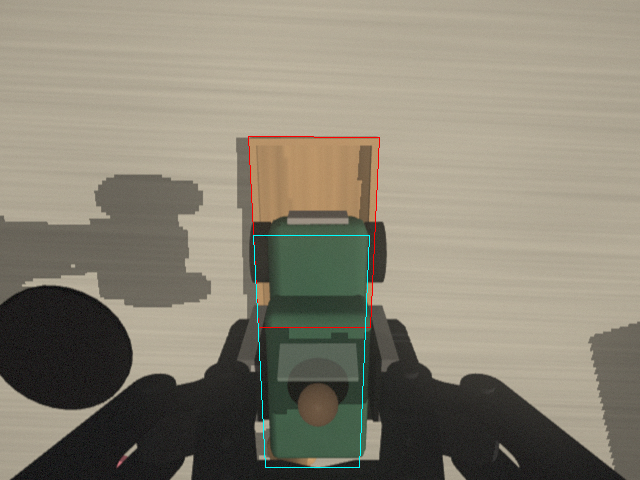

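The tray overlay fits. The car appears about 3–4 mm toward -x, so I'm correcting slightly and lowering it.

Emit:
send_rows:
  steps:
    - [[0.1,-0.03,-1],[0,0,0]]
    - [[0.1,-0.03,-2],[0,0,0]]
    - [[0.1,-0.03,-2.6],[0,0,0]]
    - [[0.1,-0.03,-3],[0,0,0]]
    - [[0.1,-0.03,-3.2],[0,0,0]]
    - [[0.1,-0.03,-3.28],[0,0,0]]
    - [[0.1,-0.03,-3.28],[0,0,0]]

```text
time: 13.28
tool_pos: [517.4, 276.1, 16.1]
tcp_rot: [180.0, 0.1, -177.6]
ft_force: [0.5, -0.0, -0.2]
finger_gap: 33.1
grip_force: 35.5
```

Emit:
send_rows:
  steps:
    - [[0,0,0],[0,0,0]]
    - [[0,0,0],[0,0,0]]
    - [[0,0,0],[0,0,0]]
    - [[0,0,0],[0,0,0]]
    - [[0,0,0],[0,0,0]]
    - [[0,0,0],[0,0,0]]
  fingers: 0

```text
time: 14.02
tool_pos: [516.8, 275.8, 15.2]
tcp_rot: [-180.0, -0.0, -177.6]
ft_force: [0.2, -0.3, -0.0]
finger_gap: 85.6
grip_force: 0.0
```

Emit:
send_rows:
  steps:
    - [[0,0,1.5],[0,0,0]]
    - [[0,0,3],[0,0,0]]
    - [[0,0,4.5],[0,0,0]]
    - [[0,0,6],[0,0,0]]
    - [[0,0,6],[0,0,0]]
    - [[0,0,6],[0,0,0]]

```text
time: 14.78
tool_pos: [516.6, 275.8, 194.9]
tcp_rot: [-180.0, -0.0, -177.6]
ft_force: [0.5, 0.7, -1.0]
finger_gap: 85.5
grip_force: 0.0
```

Run:
```python
from h import *
s=look(["car","long_tray"],[30,10],"w5.png")
look(["car","long_tray","insulator","round_dish","square_tray"],[25,10,30,10,10],"t5.png","top")
s=snapshot("top");print(ray(s,(507,294),66))
```

```text
car trace 0.57 z 30 [array([515. , 275.7]), array([89.2, 45.5]), np.float64(2.8)] px [286 150] [349 266]
car pin 0.83 [316. 206.] [517.8 274.2   4. ]
long_tray trace 0.93 z 10 [array([513.6, 276.5]), array([122.5,  75.5]), np.float64(2.1)] px [269 122] [368 274]
[516.  275.5 193.6] [-1.799e+02 -1.000e-01 -1.776e+02] 85.3 15.03 F [-0.3  0.3  0.3] g 0.0
car trace 0.89 z 25 [array([516.8, 274.6]), array([90.2, 49.7]), np.float64(2.6)] px [126 266] [158 324]
car pin 0.61 [146. 292.] [520.5 275.2   4. ]
long_tray trace 0.66 z 10 [array([514.9, 276.7]), array([122.2,  76.2]), np.float64(3.3)] px [119 257] [168 334]
long_tray pin 0.67 [483. 293.] [ 532.6 -269.3    4. ]
insulator trace 0.73 z 30 [array([ 533.7, -281.3]), array([40.8, 55.8]), np.float64(1.4)] px [479 280] [514 306]
insulator pin 0.56 [492. 296.] [ 528.3 -283.4    4. ]
round_dish trace 0.95 z 10 [array([ 532.8, -268.5]), array([90.1, 91.1]), np.float64(0.5)] px [456 265] [512 321]
round_dish trace 0.49 z 10 [array([685.5, 273.7]), array([57. , 41.7]), np.float64(66.1)] px [133 174] [167 204]
round_dish pin 0.97 [481. 296.] [ 528.  -264.8    4. ]
round_dish pin 0.46 [492. 294.] [ 531.2 -284.2    4. ]
square_tray trace 0.67 z 10 [array([474.2, -39. ]), array([115.5, 114.6]), np.float64(14.5)] px [299 285] [382 368]
square_tray trace 0.47 z 10 [array([ 533.8, -287.1]), array([40.1, 53.7]), np.float64(1.4)] px [479 280] [512 305]
square_tray pin 0.9 [339. 325.] [475.6 -35.7   4. ]
[516.9 275.8 195.4] [ 180.     0.  -177.6] 85.1 15.57 F [ 0.2 -0.6 -0.1] g 0.0
[ 533.85222078 -284.00623943   66.        ]
```

View pics/w5.png

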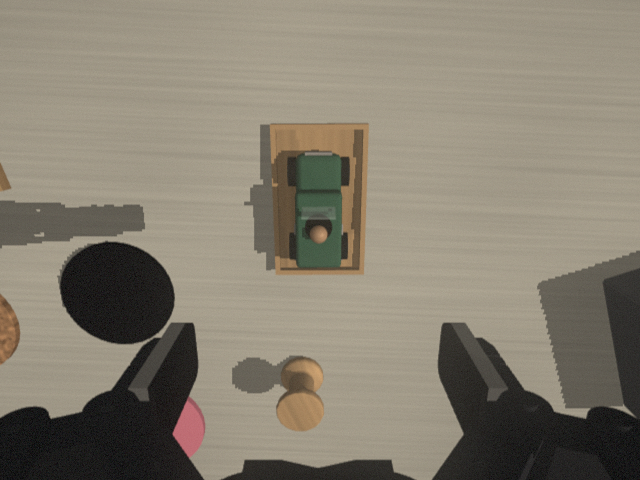

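The car sits centred and lengthwise in the long tray at (318,210). Next is the insulator.

Emit:
send_rows:
  steps:
    - [[0,-1,0.2],[0,0,0]]
    - [[0,-2.5,0.2],[0,0,0]]
    - [[0,-4,0.2],[0,0,0]]
    - [[0,-5.5,0.2],[0,0,0]]
    - [[0.1,-7,0.2],[0,0,0]]
    - [[0.2,-8.5,0.2],[0,0,0]]
    - [[0.3,-10,0.2],[0,0,0]]
    - [[0.4,-11.5,0.2],[0,0,0]]
    - [[0.5,-13,0.2],[0,0,0]]
    - [[0.5,-14.5,0.2],[0,0,0]]

```text
time: 16.88
tool_pos: [531.8, -160.7, 201.5]
tcp_rot: [-180.0, 0.0, -177.6]
ft_force: [0.2, -0.6, 0.0]
finger_gap: 85.7
grip_force: 0.0
```

Emit:
send_rows:
  steps:
    - [[0,-1.5,0],[0,0,-0.02]]
    - [[0,-3,0],[0,0,-0.04]]
    - [[0,-4.1,0],[0,0,-0.04]]
    - [[0,-4.1,0],[0,0,-0.04]]
    - [[0,-4.1,0],[0,0,-0.04]]

```text
time: 17.5
tool_pos: [531.8, -281.7, 201.2]
tcp_rot: [180.0, -0.0, -179.9]
ft_force: [-0.7, 0.8, -0.2]
finger_gap: 85.5
grip_force: 0.0
```

Run:
```python
from h import *
s=look(["insulator","round_dish"],[64,10],"w6.png")
for z in (0,60,66): print(z,ray(s,(320,240),z).round(1))
```

```text
insulator trace 0.79 z 64 [array([ 521.2, -281.9]), array([44., 36.]), np.float64(19.1)] px [290 176] [343 240]
insulator pin 0.76 [316. 199.] [ 528.9 -283.3    4. ]
round_dish trace 0.92 z 10 [array([ 530.2, -272.9]), array([90.6, 91.1]), np.float64(0.1)] px [272 145] [385 255]
round_dish pin 0.79 [329. 202.] [ 531.6 -272.8    4. ]
round_dish pin 0.22 [625. 130.] [473.7 -43.4   4. ]
[ 532.  -281.2  201.4] [-180.     0.  -179.9] 85.7 17.75 F [-0.1  0.3  0.7] g 0.0
0 [ 565.5 -279.7    0. ]
60 [ 545.2 -280.2   60. ]
66 [ 543.2 -280.2   66. ]
```

View pics/w6.png

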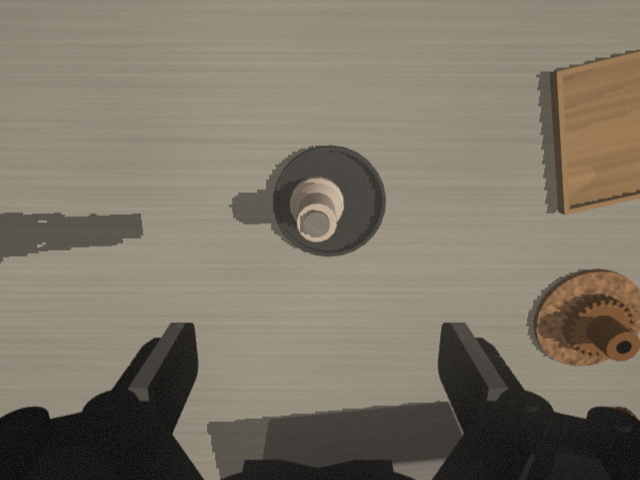

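The insulator's stud is at (316,222), which puts it at about (531,-282.5). I'm grasping its neck.

Emit:
send_rows:
  steps:
    - [[-0.03,-0.04,-1.2],[0,0,0]]
    - [[-0.03,-0.04,-2.5],[0,0,0]]
    - [[-0.03,-0.04,-3.8],[0,0,0]]
    - [[-0.03,-0.04,-4.9],[0,0,0]]
    - [[-0.03,-0.04,-5.4],[0,0,0]]
    - [[-0.03,-0.04,-5.6],[0,0,0]]
    - [[-0.03,-0.04,-5.6],[0,0,0]]

```text
time: 18.62
tool_pos: [531.5, -283.6, 34.2]
tcp_rot: [-180.0, 0.1, -179.9]
ft_force: [0.2, -0.2, 0.6]
finger_gap: 85.7
grip_force: 0.0
```

Emit:
send_rows:
  steps:
    - [[0,0,0],[0,0,0]]
    - [[0,0,0],[0,0,0]]
    - [[0,0,0],[0,0,0]]
    - [[0,0,0],[0,0,0]]
    - [[0,0,0],[0,0,0]]
    - [[0,0,0],[0,0,0]]
    - [[0,0,0],[0,0,0]]
    - [[0,0,0],[0,0,0]]
  fingers: 1
  squeeze: 35

```text
time: 19.62
tool_pos: [531.2, -283.6, 33.9]
tcp_rot: [-180.0, 0.0, -179.9]
ft_force: [-1.8, 0.1, 5.4]
finger_gap: 26.2
grip_force: 34.5
```

Emit:
send_rows:
  steps:
    - [[0,0,0.7],[0,0,0]]
    - [[0,0,2],[0,0,0]]
    - [[0,0,2.7],[0,0,0]]
    - [[-0.3,1.2,2.7],[0,0,0]]
    - [[-0.6,2.6,2.7],[0,0,0]]
    - [[-1,4.2,2.7],[0,0,0]]
    - [[-1.4,5.8,2.7],[0,0,0]]
    - [[-1.8,7.2,2.7],[0,0,0]]
    - [[-1.94,8.1,2.7],[0,0,0]]
    - [[-1.94,8.1,2.7],[0,0,0]]

```text
time: 20.88
tool_pos: [472.4, -38.8, 114.6]
tcp_rot: [180.0, 0.0, -179.8]
ft_force: [0.4, -0.3, -1.6]
finger_gap: 26.1
grip_force: 34.7
```

Run:
```python
from h import *
s=look(["insulator","square_tray"],[150,10],"w7.png")
print(proj(s,[473,-39.3,149]),proj(s,[473,-39.3,85]))
```

```text
insulator trace 0.76 z 150 [array([454.5, -39.4]), array([52.7, 27.6]), np.float64(0.2)] px [268 247] [367 409]
insulator pin 0.56 [319. 289.] [509.6 -38.1   4. ]
square_tray trace 0.57 z 10 [array([472., -40.]), array([113.6, 113.5]), np.float64(13.5)] px [202 124] [420 317]
square_tray pin 0.94 [319. 235.] [472.1 -37.9   4. ]
[473.  -41.3 114.5] [-180.    0. -180.] 26.1 21.12 F [ 0.3 -0.4 -0.9] g 34.74690914154053
[317.60480981 385.4656464 ] [317.3893001  292.74498722]
```

View pics/w7.png

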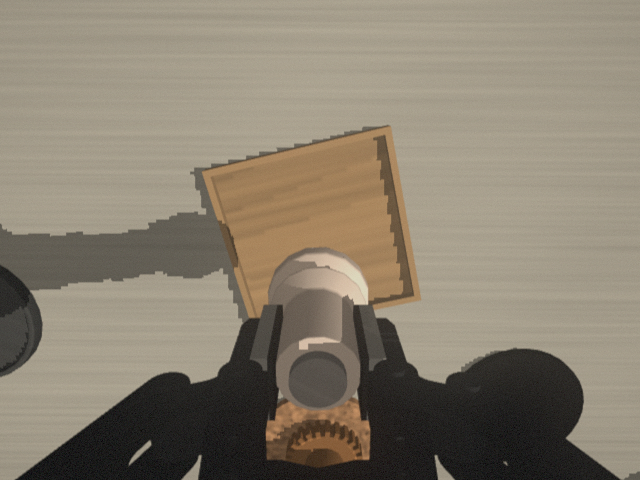

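The insulator is over the tray's centre, with its stud at (318,380) against a predicted (318,385). I'm lowering it.

Emit:
send_rows:
  steps:
    - [[0,0,-1],[0,0,0]]
    - [[0,0,-1.8],[0,0,0]]
    - [[0,0,-2.3],[0,0,0]]
    - [[0,0,-2.55],[0,0,0]]
    - [[0,0,-2.65],[0,0,0]]
    - [[0,0,-2.69],[0,0,0]]
    - [[0,0,-2.69],[0,0,0]]

```text
time: 22.0
tool_pos: [473.2, -40.4, 34.2]
tcp_rot: [-180.0, 0.1, -179.9]
ft_force: [-1.0, -0.3, -1.1]
finger_gap: 26.3
grip_force: 34.8
```

Emit:
send_rows:
  steps:
    - [[0,0,0],[0,0,0]]
    - [[0,0,0],[0,0,0]]
    - [[0,0,0],[0,0,0]]
    - [[0,0,0],[0,0,0]]
    - [[0,0,0],[0,0,0]]
    - [[0,0,0],[0,0,0]]
  fingers: 0

```text
time: 22.75
tool_pos: [472.7, -40.4, 33.6]
tcp_rot: [180.0, -0.0, -179.9]
ft_force: [-0.6, -1.2, 0.6]
finger_gap: 85.3
grip_force: 0.0
```

Emit:
send_rows:
  steps:
    - [[0,0,1.5],[0,0,0]]
    - [[0,0,3],[0,0,0]]
    - [[0,0,4.5],[0,0,0]]
    - [[1.5,0,5.6],[0,0,0]]
    - [[3,0.1,5.6],[0,0,0]]
    - [[4.5,0.1,5.6],[0,0,0]]
    - [[5.5,0.1,5.6],[0,0,0]]
    - [[5.5,0.1,5.6],[0,0,0]]
    - [[5.5,0.1,5.6],[0,0,0]]

```text
time: 23.88
tool_pos: [637.1, -37.3, 201.1]
tcp_rot: [180.0, -0.1, -179.9]
ft_force: [0.2, -0.1, -0.1]
finger_gap: 85.5
grip_force: 0.0
```

Run:
```python
from h import *
s=look(["gear","insulator","square_tray"],[18,30,10],"w8.png")
look(["insulator","square_tray","round_dish"],[30,10,10],"t8.png","top")
print(proj(s,[639.5,-35,46]),proj(s,[639.5,-35,18]))
```

```text
gear trace 0.57 z 18 [array([639.5, -33.9]), array([54.2, 55.6]), np.float64(83.0)] px [288 175] [356 244]
gear pin 0.84 [318. 206.] [639.9 -37.3   4. ]
insulator trace 0.76 z 30 [array([497.2, -40.1]), array([ 4.7, 23.6]), np.float64(0.1)] px [296   0] [332   8]
square_tray trace 0.72 z 10 [array([503.1, -32.4]), array([ 50.9, 112.1]), np.float64(13.3)] px [239   0] [408  75]
[637.5 -37.4 202.1] [-180.     0.  -179.9] 85.5 24.23 F [1.1 0.5 0.8] g 0.0
insulator trace 0.6 z 30 [array([476.4, -37.9]), array([40.2, 42.2]), np.float64(1.4)] px [328 313] [355 339]
insulator trace 0.59 z 30 [array([518.4, 274. ]), array([89.9, 51. ]), np.float64(2.6)] px [125 265] [158 323]
insulator pin 0.8 [339. 329.] [469.3 -36.3   4. ]
square_tray trace 0.89 z 10 [array([473.8, -38.1]), array([112.4, 112.2]), np.float64(14.2)] px [308 286] [381 368]
square_tray pin 0.74 [342. 325.] [474.7 -40.4   4. ]
square_tray pin 0.65 [341. 327.] [472.6 -38.8   4. ]
round_dish pin 0.52 [340. 221.] [643.2 -32.8   4. ]
[637.7 -37.4 201.6] [ 180.     0.  -179.9] 85.4 24.57 F [-0.6  0.6  0.3] g 0.0
[321.15741949 219.59805901] [320.82691695 209.88992811]
```

View pics/w8.png

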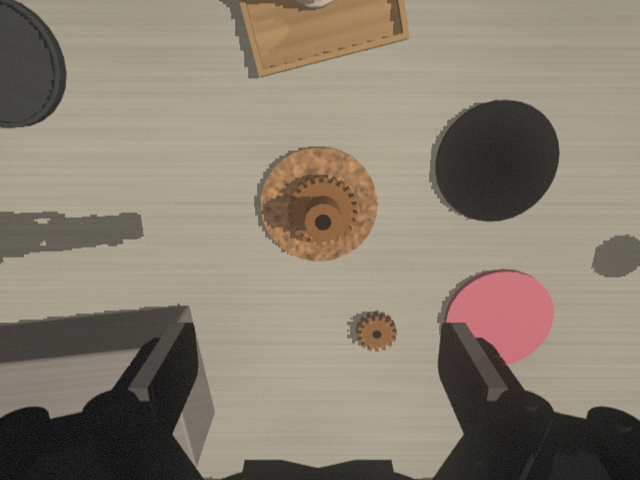

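View pics/t8.png

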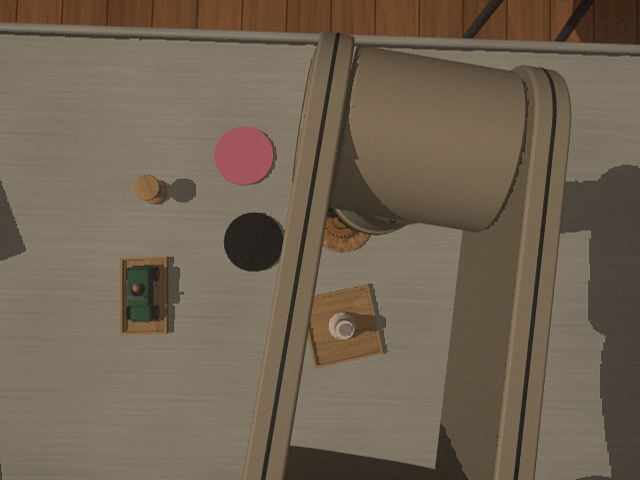

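The insulator is upright at the tray's centre and the car is in place. The gear stands on the mat at about (641,-34), and I'm picking it up.

Emit:
send_rows:
  steps:
    - [[0.1,0.1,-1.2],[0,0,0]]
    - [[0.1,0.1,-2.5],[0,0,0]]
    - [[0.1,0.1,-3.8],[0,0,0]]
    - [[0.1,0.1,-4.9],[0,0,0]]
    - [[0.1,0.1,-5.6],[0,0,0]]
    - [[0.1,0.1,-5.95],[0,0,0]]
    - [[0.1,0.1,-5.95],[0,0,0]]

```text
time: 25.45
tool_pos: [640.7, -34.4, 23.1]
tcp_rot: [180.0, -0.0, -179.9]
ft_force: [-0.0, -0.6, 0.2]
finger_gap: 85.3
grip_force: 0.0
```

Emit:
send_rows:
  steps:
    - [[0,0,0],[0,0,0]]
    - [[0,0,0],[0,0,0]]
    - [[0,0,0],[0,0,0]]
    - [[0,0,0],[0,0,0]]
    - [[0,0,0],[0,0,0]]
    - [[0,0,0],[0,0,0]]
    - [[0,0,0],[0,0,0]]
    - [[0,0,0],[0,0,0]]
  fingers: 1
  squeeze: 40

```text
time: 26.45
tool_pos: [641.3, -34.4, 24.0]
tcp_rot: [-180.0, 0.1, -179.9]
ft_force: [-1.3, 0.4, 6.2]
finger_gap: 26.4
grip_force: 39.6
```

Emit:
send_rows:
  steps:
    - [[0,0,0.7],[0,0,0]]
    - [[0,0,2],[0,0,0]]
    - [[0,0,3.3],[0,0,0]]
    - [[-0.8,-1,3.3],[0,0,0]]
    - [[-1.6,-2.5,3.3],[0,0,0]]
    - [[-2.4,-4,3.3],[0,0,0]]
    - [[-3.2,-5.5,3.3],[0,0,0]]
    - [[-3.6,-7,3.3],[0,0,0]]
    - [[-3.63,-7.87,3.3],[0,0,0]]
    - [[-3.63,-7.87,3.3],[0,0,0]]

```text
time: 27.7
tool_pos: [531.2, -272.5, 122.9]
tcp_rot: [-180.0, 0.0, 179.9]
ft_force: [0.2, 0.9, -2.9]
finger_gap: 26.5
grip_force: 40.0
```

Run:
```python
from h import *
s=look(["gear","round_dish"],[116,10],"w9.png")
im=cv2.cvtColor(np.array(s["img"]),cv2.COLOR_RGB2BGR)
for cx,cy,z,r,col in((531.5,-270.5,10,46,(0,0,255)),(531.5,-270.5,141,14,(255,255,0)),(531.5,-270.5,113,28,(0,255,0))):
    q=[proj(s,[cx+r*np.cos(t),cy+r*np.sin(t),z]) for t in np.linspace(0,6.283,40)]
    cv2.polylines(im,[np.int32(q)],True,col,1)
cv2.imwrite("pics/w9.png",im)
```

```text
gear trace 0.95 z 116 [array([ 531.4, -275.1]), array([53.6, 65.2]), np.float64(63.5)] px [247 240] [388 392]
gear pin 0.75 [318. 303.] [ 582.9 -272.8    4. ]
round_dish trace 0.82 z 10 [array([ 519.5, -272.7]), array([90.6, 70.5]), np.float64(89.4)] px [246 159] [389 269]
round_dish pin 0.83 [318. 230.] [ 530.3 -272.6    4. ]
[ 532.  -269.4  122.2] [ 180.    -0.  -179.9] 27.0 27.95 F [-0.6  0.3 -2.6] g 40.020394921302795
```

View pics/w9.png

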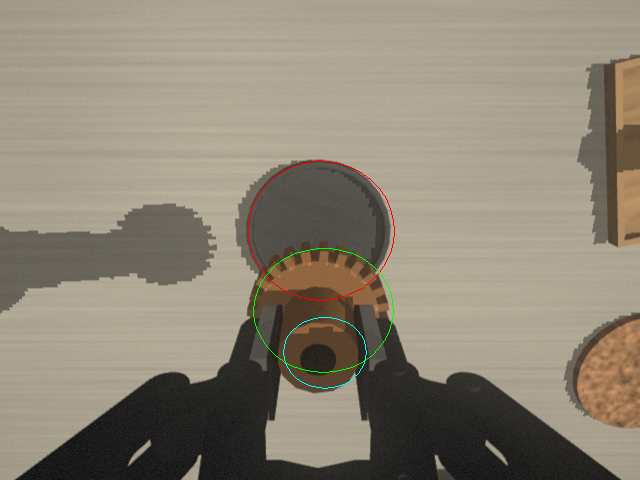

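The gear is centred over the dish in column 318, within 2–3 mm. I'm lowering it.

Emit:
send_rows:
  steps:
    - [[0,0,-1],[0,0,0]]
    - [[0,0,-2],[0,0,0]]
    - [[0,0,-2.7],[0,0,0]]
    - [[0,0,-3.1],[0,0,0]]
    - [[0,0,-3.3],[0,0,0]]
    - [[0,0,-3.36],[0,0,0]]
    - [[0,0,-3.36],[0,0,0]]

```text
time: 28.82
tool_pos: [532.5, -270.9, 22.3]
tcp_rot: [-179.9, 0.1, -179.9]
ft_force: [0.1, 0.4, -3.7]
finger_gap: 26.6
grip_force: 40.2
```

Emit:
send_rows:
  steps:
    - [[0,0,0],[0,0,0]]
    - [[0,0,0],[0,0,0]]
    - [[0,0,0],[0,0,0]]
    - [[0,0,0],[0,0,0]]
    - [[0,0,0],[0,0,0]]
    - [[0,0,0],[0,0,0]]
  fingers: 0

```text
time: 29.58
tool_pos: [531.8, -270.5, 21.3]
tcp_rot: [180.0, -0.0, -179.9]
ft_force: [-0.2, -0.5, 0.0]
finger_gap: 85.2
grip_force: 0.0
```

Emit:
send_rows:
  steps:
    - [[0,0,1.5],[0,0,0]]
    - [[0,0,3],[0,0,0]]
    - [[0,0,4.5],[0,0,0]]
    - [[0,0,6],[0,0,0]]
    - [[0,0,6],[0,0,0]]
    - [[0,0,6],[0,0,0]]

```text
time: 30.32
tool_pos: [531.6, -270.4, 200.8]
tcp_rot: [180.0, -0.0, -179.9]
ft_force: [-0.1, 0.2, -0.3]
finger_gap: 85.0
grip_force: 0.0
```

Run:
```python
from h import *
s=look(["gear","round_dish"],[16,10],"w10.png")
look(["car","insulator","square_tray"],[25,30,10],"t10.png","top")
```

```text
gear trace 0.64 z 16 [array([ 531.3, -271.5]), array([57.1, 54.9]), np.float64(27.8)] px [281 170] [351 240]
gear pin 0.88 [313. 203.] [ 531.8 -274.3    4. ]
round_dish trace 0.88 z 10 [array([ 530.3, -272.7]), array([90.3, 90.4]), np.float64(42.6)] px [259 145] [371 256]
[ 531.1 -270.   199.6] [ 1.799e+02 -1.000e-01 -1.799e+02] 85.7 30.57 F [-0.5 -0.2  0. ] g 0.0
car trace 0.63 z 25 [array([516.6, 274.6]), array([87.4, 49.7]), np.float64(2.6)] px [126 267] [158 323]
car trace 0.43 z 25 [array([ 534.3, -262.5]), array([84.6, 89.7]), np.float64(67.4)] px [458 265] [513 321]
car pin 0.61 [145. 294.] [516.9 276.8   4. ]
insulator trace 0.89 z 30 [array([477.2, -37.1]), array([38.6, 40.6]), np.float64(1.3)] px [328 313] [354 338]
insulator trace 0.52 z 30 [array([752.1,  16.8]), array([34.5, 34.8]), np.float64(58.3)] px [300 139] [322 162]
insulator pin 0.85 [340. 328.] [471.1 -37.2   4. ]
square_tray trace 0.72 z 10 [array([473.8, -38.1]), array([113.2, 113.7]), np.float64(13.6)] px [300 285] [382 368]
square_tray pin 0.8 [344. 322.] [479.5 -44.1   4. ]
[ 531.8 -270.5  201.2] [ 180.    -0.  -179.9] 85.3 30.93 F [-0.3  0.5  0.1] g 0.0
```

View pics/w10.png

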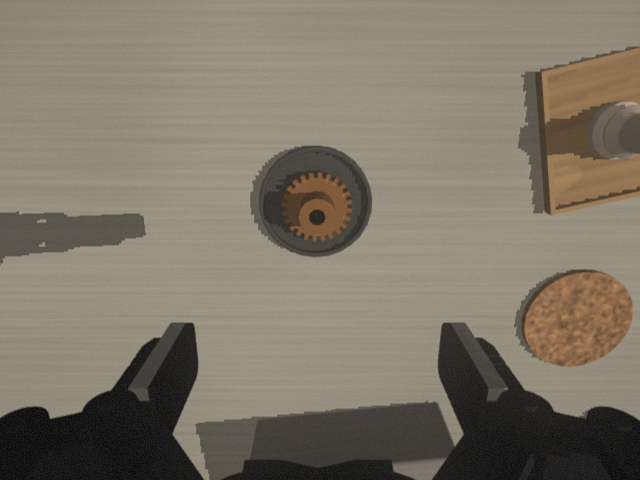

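The gear stands centred in the dish at (316,205), and the other two samples are in place.

```bash
python3 -c "
from h import *
print(order.hand_in())"
```

```text
the job is handed in; nothing more can be done
None
```

The job is handed in: the gear was parked on the cork mat on the way, and by the last pictures the car, gear and insulator each stand upright within about 5 mm of the centre of the long tray, round dish and square tray; the verdict was not reported back.

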